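# Snap the lid of a food box shut all round

## Task

The blue lid has only been laid on the large clear food box. Press down around its rim with the fingers, corners and sides, until every section has snapped fully home. Leave the box standing where it is, without lifting, tipping or pushing it along, and do not disturb the things around it.

Things in the scene. Friction and masses are not known exactly. Their poses are not given: they have to be found in the camera images.
- food_box: Large clear plastic food box of portion pots, under a blue snap lid; loose on the table, about 0.9 kg; body 122 mm along its x by 172 mm along its y, 100 mm high to its lip. Origin: centre of the underside, at table height; z up. near = its -x side (faces the robot; the box is turned at most 30 degrees), far = +x, left = +y, right = -y.
- lid_middle (a point): Centre of the lid's sunken middle panel, 97 mm above the table; the panel does not move. Lid 140 mm along the box's x by 190 mm along y, with a flat rim 20 mm wide in eight sections: four L-shaped corners, 40 mm along each edge, and four sides between them (110 mm long near and far, 60 mm left and right).
- lid_tab (a point): Small lifting tab under the near right corner of the lid; only a mark. Tops of the rim sections are 111 mm above the table when sprung up and 104 mm when snapped home; each section moves on its own.
- corner_near_left (a joint): Snap of the lid's rim section at the near left corner (slides straight down), m: 0 = sprung up, 0.007 = snapped home; starts sprung up. Needs about 9 N at the top, gives way half way (beyond 0.004 it snaps home by itself and stays; short of that it springs back up).
- corner_near_left_top (a point): Point on the top face of that section, where a finger presses it, 12 mm in from both outer edges of the corner; rides with the section.
- corner_near_right (a joint): Snap of the lid's rim section at the near right corner (slides straight down), m: 0 = sprung up, 0.007 = snapped home; starts sprung up. Needs about 9 N at the top, gives way half way (beyond 0.004 it snaps home by itself and stays; short of that it springs back up).
- corner_near_right_top (a point): Point on the top face of that section, where a finger presses it, 12 mm in from both outer edges of the corner; rides with the section.
- corner_far_left (a joint): Snap of the lid's rim section at the far left corner (slides straight down), m: 0 = sprung up, 0.007 = snapped home; starts sprung up. Needs about 9 N at the top, gives way half way (beyond 0.004 it snaps home by itself and stays; short of that it springs back up).
- corner_far_left_top (a point): Point on the top face of that section, where a finger presses it, 12 mm in from both outer edges of the corner; rides with the section.
- corner_far_right (a joint): Snap of the lid's rim section at the far right corner (slides straight down), m: 0 = sprung up, 0.007 = snapped home; starts sprung up. Needs about 9 N at the top, gives way half way (beyond 0.004 it snaps home by itself and stays; short of that it springs back up).
- corner_far_right_top (a point): Point on the top face of that section, where a finger presses it, 12 mm in from both outer edges of the corner; rides with the section.
- side_near (a joint): Snap of the lid's rim section at the middle of the near side (slides straight down), m: 0 = sprung up, 0.007 = snapped home; starts sprung up. Needs about 9 N at the top, gives way half way (beyond 0.004 it snaps home by itself and stays; short of that it springs back up).
- side_near_top (a point): Point on the top face of that section, where a finger presses it, 11 mm in from the outer edge, half-way along the section; rides with the section.
- side_far (a joint): Snap of the lid's rim section at the middle of the far side (slides straight down), m: 0 = sprung up, 0.007 = snapped home; may start sprung up or already home. Needs about 9 N at the top, gives way half way (beyond 0.004 it snaps home by itself and stays; short of that it springs back up).
- side_far_top (a point): Point on the top face of that section, where a finger presses it, 11 mm in from the outer edge, half-way along the section; rides with the section.
- side_left (a joint): Snap of the lid's rim section at the middle of the left side (slides straight down), m: 0 = sprung up, 0.007 = snapped home; may start sprung up or already home. Needs about 9 N at the top, gives way half way (beyond 0.004 it snaps home by itself and stays; short of that it springs back up).
- side_left_top (a point): Point on the top face of that section, where a finger presses it, 11 mm in from the outer edge, half-way along the section; rides with the section.
- side_right (a joint): Snap of the lid's rim section at the middle of the right side (slides straight down), m: 0 = sprung up, 0.007 = snapped home; may start sprung up or already home. Needs about 9 N at the top, gives way half way (beyond 0.004 it snaps home by itself and stays; short of that it springs back up).
- side_right_top (a point): Point on the top face of that section, where a finger presses it, 11 mm in from the outer edge, half-way along the section; rides with the section.
- tin_mid (a point): Centre of a red food tin, 67 mm across, 88 mm high, standing beside the box; bystander.
- shaker_mid (a point): Centre of a white shaker jar with a grey cap, 68 mm across, 114 mm high, standing beside the box; bystander.
- small_box_mid (a point): Centre of a small clear box with its blue lid already shut, 72 mm square, 52 mm high, standing beside the food box; bystander.
- spatula_grip (a point): Handle of a spatula, 250 mm long, lying flat on the table on the near side of the box; bystander.
Things that resemble listed ones, but are neither listed nor needed, are in the scene too. There is more than one size of the food_box; the job needs the largest.

How it is judged:
At the end, for the whole second after the job is handed in: All eight rim sections are snapped home (each at least 5.8 of 7 mm down) and stay so with nothing touching them; the food box stands level (within 3 degrees), at rest, within 40 mm of where it began; the tin, shaker, small box and spatula are within 30 mm of where they began (value of joint each of corner_near_left, corner_near_right, corner_far_left, corner_far_right, side_near, side_far, side_left, side_right above 0.0058 m and distance of food_box from where it was at the start of the episode below 0.04 m and angle between food_box's own z axis and vertical below 0.05 rad and linear speed of food_box below 0.01 m/s and distance of each of tin_mid, shaker_mid, small_box_mid, spatula_grip from where it was at the start of the episode below 0.03 m).
It fails at once if the food box was lifted off the table (over 12 mm) (height (world z) of food_box above 0.012 m).
It fails at once if the food box was tipped (over 9 degrees) (angle between food_box's own z axis and vertical above 0.16 rad).
It fails at once if the food box was pushed along (over 40 mm) (distance of food_box from where it was at the start of the episode above 0.04 m).
It fails at once if the food box or its lid was pressed with the arm or the gripper's body in place of the fingers (over 5 N) (contact force between the arm and food_box above 5 N).
It fails at once if a thing beside the box (tin, shaker, small box or spatula) was lifted or disturbed (moved over 30 mm) (distance of any of tin_mid, shaker_mid, small_box_mid, spatula_grip from where it was at the start of the episode above 0.03 m).
It also fails if it takes over 59 s, if anything falls off the work surface, if the arm or the gripper's body presses on something with over 40 N, if the wrist force passes 120 N, or if a joint passes its speed limit or range.

## Robot

A 6-joint arm with a two-finger parallel gripper is mounted at the origin on the work surface. World frame = base frame: x ahead of the robot, y to its left, z up, the work surface at z = 0. Lengths are in m, angles in rad, forces in N, time in s.
With the tool pointing down it reaches from about 0.375 to 0.9 m from the base axis. Payload 3.1 kg.
Tool frame: the origin (TCP) lies at the very end of the fingers, on their centre line; the grasp point (between the pads) lies 19 mm behind it; z points along the fingers, y is the line along which they close (so a half turn about z gives the same grasp; the last joint's range is limited). The gripper opens to 87 mm and grips with 3 to 60 N. Pads are 19 mm wide; open, the fingers measure 117 mm over their backs; the gripper's body (75 mm by 190 mm) begins 51 mm behind the grasp point.
Start: joints at [-1.429, 0.527, 1.433, -0, 1.181, -0.178], TCP at [0.197, -0.593, 0.223] pointing down, gripper open.
Joint ranges: [-3.08, 3.08], [-0.75, 2.2], [0.22, 2.44], [-1.43, 4.57], [0, 2.65], [-2.85, 2.85]. Speed limits (rad/s): [2.79, 2.79, 3.14, 3.14, 3.14, 3.14].

## Interface

Orientations are given as a unit quaternion [x, y, z, w].
In Python, from rig import status, viewer, robot gives the robot as it stands.
- The arm moves only by the tool arm_command, never from a script. Its arguments are lists of equal length, an entry for each row: "delta_rot": the turn, a rotation vector about the tool's x, y, z in degrees, a list of three; "delta_pos": the shift along the tool's x, y, z in m, a list of three; "gripper": the closure, from -1 (fully open) to 1 (shut). In form: {"delta_rot": [[rx, ry, rz], ...], "delta_pos": [[dx, dy, dz], ...], "gripper": [gripper, ...]}. A call has 1 to 12 rows; each row is the pose to reach, as a shift and turn from the pose commanded when the call began, along the tool's axes at that moment; what a row does not reach only later rows make up. A row lasts 1/12 s, in which the tool goes at most 41.7 mm and 7.16 degrees, less where a joint would pass 70% of its speed; a pose out of reach is approached as far as the arm can. A call with a gripper value outside its range is refused whole. The fingers move at their own pace and stop on an object; "grip_force" is the grip in N (left out, the last holds). Time passes only in rows, so rows that repeat a pose let the fingers close. It gives the time, the measured TCP pose, the force, the opening and the grip force at its end, in the units of the state.
- status.get_obs(): the state, without advancing time (a new reading comes with each control period).
- viewer.camera(name): name is "scene" or "top" or "wrist"; returns a dict with "pixels" (400x640x3 uint8, blue, green, red), "fx", "fy", "cx", "cy" (pixels), "pose" (4x4, takes a point from camera to world coordinates); the wrist camera has in their place "mount" (4x4, takes a point from camera to tool coordinates, whose origin is the TCP and whose axes are the flange's). Camera axes: x right, y down, z forward; pixel columns grow to the right and rows downward; lengths in m; the calibration is good to about 2 mm. The wrist camera is an equidistant fisheye: a pixel r from the principal point sees the ray r / f radians off the axis. A picture is of the moment at which its call begins: read the wrist's pose just before it. There is no depth.
- robot.hand_in(): hands the job in; it is judged then, once.
The state is a dict: "time": time; "q": joint angles; "joint_velocities": joint speeds; "joint_torque": joint torques, N m; "position": TCP position; "tool_rot": TCP orientation; "ft_force": force on the tool from outside, world axes, zero at the start; "moment": the same for the moment, N m; "grip_width": finger opening in m; "grip_force": force on a finger pad.
Only numpy, scipy, OpenCV 4.12 (cv2) and the standard library are available. Lean on these libraries where they do the work, as an engineer would, in place of code of your own. Each camera call takes 0.05 s, during which the arm holds its last target. There are 200 camera calls.

## Working session

There is one attempt and no reset: what is moved stays moved. The work goes in short steps, Python scripts to look and compute and a tool call to move; the robot and the scene stay as the last step left them, time stands still between calls to the robot, and variables do not carry over. Pictures are saved under pics/ and viewed, at most 10 in all, crops included, and the job is handed in when it is done.

Besides the shell and the picture viewer there is one more tool, called after "Call:" by a JSON object that holds its "method" and its "body". arm_command: Moves the arm, as the interface text tells. Its arguments: {"type":"object","properties":{"delta_rot":{"type":"array","items":{"type":"array","items":{"type":"number"}}},"delta_pos":{"type":"array","items":{"type":"array","items":{"type":"number"}}},"gripper":{"type":"array","items":{"type":"number"}},"grip_force":{"type":"number"}},"required":["delta_rot","delta_pos","gripper"]}

```bash
ls; mkdir -p pics
python3 - <<'E'
from rig import status, viewer, robot
import cv2,pickle
o=status.get_obs();print({k:o[k] for k in('time','position','tool_rot','ft_force','grip_width')})
for n in('top','scene'):
    c=viewer.camera(n);cv2.imwrite(f'pics/{n}0.png',c['pixels']);pickle.dump(c,open(n+'.pkl','wb'));print(n,c['fx'],c['fy'],c['cx'],c['cy'],c['pose'])
E
```

```text
pics
{'time': 0.0, 'position': array([ 0.19642361, -0.59254572,  0.22158097]), 'tool_rot': array([ 9.87240088e-01,  1.59235117e-01,  2.31162817e-05, -1.08879868e-03]), 'ft_force': array([-0.07988704,  0.14613371,  0.62324852]), 'grip_width': 0.08700926472956948}
top 383.3599968476396 383.3599968476396 320.6412088563698 201.62673835236095 [[-0.02479693 -0.99242608  0.12031456  0.50975844]
 [-0.9996619   0.02367421 -0.01075221  0.03764346]
 [ 0.00782242 -0.1205405  -0.99267759  0.88669335]
 [ 0.          0.          0.          1.        ]]
scene 428.37913604616057 428.37913604616057 316.9106554926087 203.11306336066494 [[ 0.85293411  0.40942831 -0.32383927  0.91850194]
 [ 0.52200215 -0.67387317  0.52288497 -0.49472843]
 [-0.00414268 -0.61503122 -0.78849187  0.86493832]
 [ 0.          0.          0.          1.        ]]
```

View pics/top0.png

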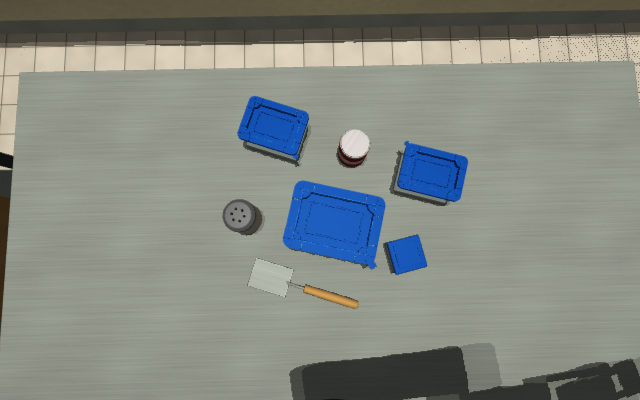

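View pics/scene0.png

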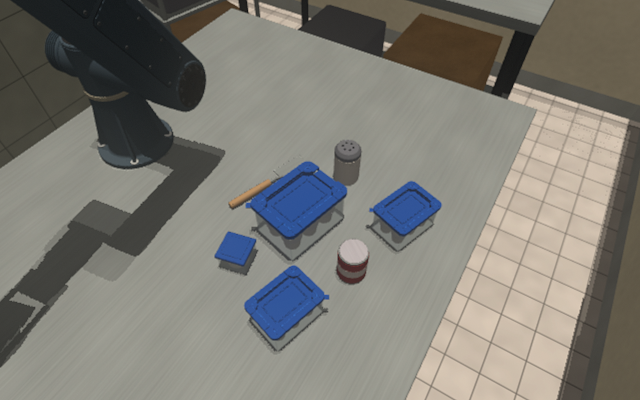

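The top view shows the big lid at about (333,222), tab at (373,265), shaker (240,215), tin (353,148), small box (406,254), and spatula (300,285). I'll fit the lid outline and check it on an enlarged crop.

```bash
cat > h.py <<'E'
import numpy as np,cv2
def back(c,uv,z):
    uv=np.atleast_2d(uv).astype(float);P=c['pose']
    d=np.c_[(uv[:,0]-c['cx'])/c['fx'],(uv[:,1]-c['cy'])/c['fy'],np.ones(len(uv))]@P[:3,:3].T
    return P[:3,3]+d*((z-P[2,3])/d[:,2])[:,None]
def proj(c,X):
    P=c['pose'];p=(np.atleast_2d(X)-P[:3,3])@P[:3,:3]
    return np.c_[p[:,0]/p[:,2]*c['fx']+c['cx'],p[:,1]/p[:,2]*c['fy']+c['cy']]
L={'cnl':(-.058,.083),'cnr':(-.058,-.083),'cfl':(.058,.083),'cfr':(.058,-.083),'sn':(-.059,0),'sf':(.059,0),'sl':(0,.084),'sr':(0,-.084)}
E
python3 - <<'E'
from h import *;import pickle
c=pickle.load(open('top.pkl','rb'));im=c['pixels'].astype(int)
m=((im[...,0]>90)&(im[...,0]>im[...,2]+60)).astype(np.uint8)
m=cv2.morphologyEx(m,cv2.MORPH_CLOSE,np.ones((5,5)))
m=cv2.morphologyEx(m,cv2.MORPH_OPEN,cv2.getStructuringElement(cv2.MORPH_ELLIPSE,(21,21)))
n,l=cv2.connectedComponents(m);m=(l==l[222,333]).astype(np.uint8)
k=max(cv2.findContours(m,0,1)[0],key=len)[:,0]
X=back(c,k,.110)[:,:2].astype(np.float32)
(ctr,sz,a)=cv2.minAreaRect(X);print(ctr,sz,a)
B=cv2.boxPoints((ctr,sz,a));e=[B[(i+1)%4]-B[i] for i in range(4)]
s=max(e,key=lambda v:np.linalg.norm(v)+(.001 if v[1]>0 else 0));yaw=np.arctan2(s[1],s[0])-np.pi/2;print('yaw',np.degrees(yaw))
yaw=(yaw+np.pi/2)%np.pi-np.pi/2
R=np.array([[np.cos(yaw),-np.sin(yaw)],[np.sin(yaw),np.cos(yaw)]])
big=cv2.resize(c['pixels'][165:285,260:420],None,fx=5,fy=5,interpolation=cv2.INTER_CUBIC)
def uv(p):return ((proj(c,np.r_[np.array(ctr)+R@p,.110])[0]-[260,165]+.5)*5-.5).astype(int)
for nme,p in L.items(): print(nme,np.array(ctr)+R@p);cv2.circle(big,tuple(map(int,uv(p))),4,(0,0,255),-1)
cv2.polylines(big,[np.array([uv(q) for q in((-.07,-.095),(.07,-.095),(.07,.095),(-.07,.095))],np.int32)],True,(0,255,255),1)
cv2.imwrite('pics/fit.png',big)
E
```

```text
(0.562820553779602, 0.003373287618160248) (0.19042260944843292, 0.14035582542419434) 76.45640563964844
yaw -13.543602
cnl [0.5258708  0.09764797]
cnr [ 0.48699604 -0.0637359 ]
cfl [0.63864507 0.07048248]
cfr [ 0.59977031 -0.09090139]
sn [0.50546123 0.01719022]
sf [ 0.62017988 -0.01044364]
sl [0.58249212 0.08503741]
sr [ 0.54314899 -0.07829084]
```

View pics/fit.png

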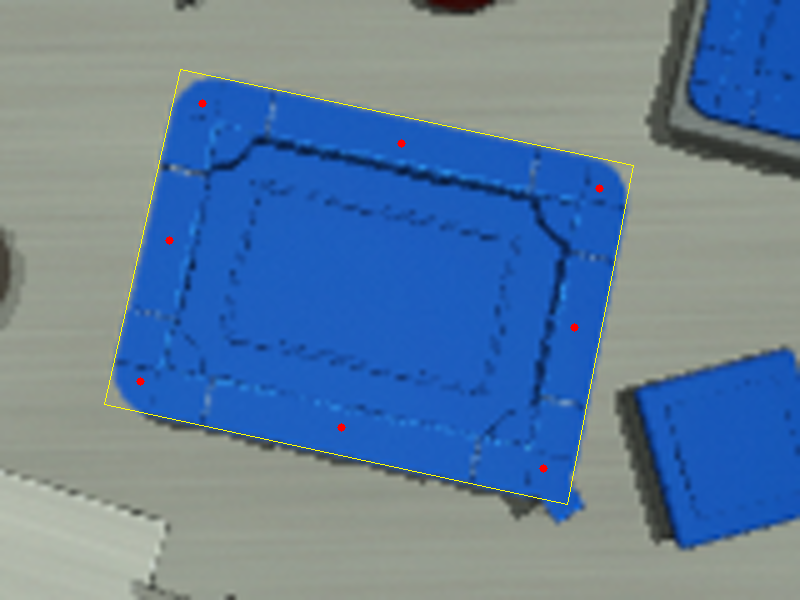

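The fitted rectangle (190.4 × 140.4 mm, yaw −13.5°) matches the lid edges in the crop, and all eight press points sit on the rim. Next I turn the tool to the box axes, close the fingers and move above the near right corner.

Call:
{"method": "arm_command", "body": {"delta_rot": [[0,0,31.9],[0,0,31.9],[0,0,31.9],[0,0,31.9],[0,0,31.9],[0,0,31.9],[0,0,31.9],[0,0,31.9],[0,0,31.9],[0,0,31.9],[0,0,31.9],[0,0,31.9]], "delta_pos": [[0.442,-0.411,0.06],[0.442,-0.411,0.06],[0.442,-0.411,0.06],[0.442,-0.411,0.06],[0.442,-0.411,0.06],[0.442,-0.411,0.06],[0.442,-0.411,0.06],[0.442,-0.411,0.06],[0.442,-0.411,0.06],[0.442,-0.411,0.06],[0.442,-0.411,0.06],[0.442,-0.411,0.06]], "gripper": [1,1,1,1,1,1,1,1,1,1,1,1], "grip_force": 20}}

```text
time: 1.1
position: [0.4363, -0.1551, 0.1728]
tool_rot: [0.993, -0.118, -0.0, -0.0]
ft_force: [-0.4, -0.5, 0.3]
grip_width: 0.0149
grip_force: 0.0
```

```bash
cat > nav.py <<'E'
import sys;from h import *;from rig import status;from scipy.spatial.transform import Rotation as R
o=status.get_obs();T=R.from_quat(o['tool_rot']);p=o['position']
y=np.radians(-13.54);c=np.array([.5628,.0034]);B=np.array([[np.cos(y),-np.sin(y)],[np.sin(y),np.cos(y)]])
print('t',o['time'],'p',p.round(4),'box',(B.T@(p[:2]-c)).round(4),'f',o['ft_force'].round(1),'w',round(o['grip_width'],4))
X=T.as_matrix()[:,0];print('turn',np.degrees(np.arctan2(X[1],X[0])-y),'down',T.as_matrix()[:,2].round(3))
n,z=sys.argv[1],float(sys.argv[2]);print(n,T.inv().apply(np.r_[c+B@L[n],z]-p).round(4))
E
python3 nav.py cnr .135
```

```text
t 1.1 p [ 0.4363 -0.1551  0.1728] box [-0.0859 -0.1837] f [-0.4 -0.5  0.3] w 0.0149
turn -0.05723859781711251 down [-0.  0. -1.]
cnr [ 0.0278 -0.1008  0.0378]
```

Call:
{"method": "arm_command", "body": {"delta_rot": [[0,0,0],[0,0,0],[0,0,0],[0,0,0],[0,0,0],[0,0,0]], "delta_pos": [[0.028,-0.101,0.03],[0.028,-0.101,0.03],[0.028,-0.101,0.03],[0.028,-0.101,0.03],[0.028,-0.101,0.03],[0.028,-0.101,0.03]], "gripper": [1,1,1,1,1,1]}}

```text
time: 1.6
position: [0.4865, -0.0657, 0.143]
tool_rot: [0.993, -0.118, -0.0, 0.0]
ft_force: [-0.7, -0.6, 0.8]
grip_width: 0.0004
grip_force: 0.0
```

```bash
python3 nav.py cnr .125
```

```text
t 1.6 p [ 0.4865 -0.0657  0.143 ] box [-0.058 -0.085] f [-0.7 -0.6  0.8] w 0.0004
turn -0.00462198616893489 down [-0.001 -0.    -1.   ]
cnr [ 0.    -0.002  0.018]
```

Call:
{"method": "arm_command", "body": {"delta_rot": [[0,0,0],[0,0,0],[0,0,0],[0,0,0],[0,0,0],[0,0,0]], "delta_pos": [[0,-0.002,0.02],[0,-0.002,0.029],[0,-0.002,0.032],[0,-0.002,0.035],[0,-0.002,0.038],[0,-0.002,0.038]], "gripper": [1,1,1,1,1,1]}}

```text
time: 2.1
position: [0.4873, -0.0641, 0.1049]
tool_rot: [0.993, -0.119, 0.0, -0.0]
ft_force: [1.0, -0.7, 0.2]
grip_width: 0.0002
grip_force: 0.0
```

```bash
python3 nav.py cnr .125
```

```text
t 2.1 p [ 0.4873 -0.0641  0.1049] box [-0.0576 -0.0833] f [ 1.  -0.7  0.2] w 0.0002
turn -0.1068583440726385 down [ 0.  0. -1.]
cnr [-0.0004 -0.0003 -0.0201]
```

Call:
{"method": "arm_command", "body": {"delta_rot": [[0,0,0],[0,0,0],[0,0,0],[0,0,0],[0,0,0],[0,0,0],[0,0,0],[0,0,0],[0,0,0],[0,0,0],[0,0,0],[0,0,0]], "delta_pos": [[0,0,-0.018],[-0.001,-0.035,-0.02],[-0.001,-0.07,-0.02],[-0.001,-0.083,-0.02],[-0.001,-0.083,-0.02],[-0.001,-0.083,-0.012],[-0.001,-0.083,-0.008],[-0.001,-0.083,-0.005],[-0.001,-0.083,-0.002],[-0.001,-0.083,0],[-0.001,-0.083,0.001],[-0.001,-0.083,0.001]], "gripper": [1,1,1,1,1,1,1,1,1,1,1,1]}}

```text
time: 3.1
position: [0.5055, 0.0166, 0.1042]
tool_rot: [0.993, -0.118, -0.0, 0.0]
ft_force: [-1.1, -1.2, 2.6]
grip_width: 0.0003
grip_force: 1.3
```

```bash
python3 nav.py sn .104
```

```text
t 3.1 p [0.5055 0.0166 0.1042] box [-0.0588 -0.0006] f [-1.1 -1.2  2.6] w 0.0003
turn -0.0643700038830709 down [-0.001 -0.    -1.   ]
sn [-0.0002 -0.0006  0.0002]
```

Near side done. Next is the near left corner, starting from command z ≈ 0.104.

Call:
{"method": "arm_command", "body": {"delta_rot": [[0,0,0],[0,0,0],[0,0,0],[0,0,0],[0,0,0],[0,0,0],[0,0,0],[0,0,0],[0,0,0],[0,0,0],[0,0,0],[0,0,0]], "delta_pos": [[0,0,-0.018],[0.001,-0.035,-0.02],[0.001,-0.07,-0.02],[0.001,-0.083,-0.02],[0.001,-0.083,-0.02],[0.001,-0.083,-0.012],[0.001,-0.083,-0.008],[0.001,-0.083,-0.005],[0.001,-0.083,-0.002],[0.001,-0.083,0],[0.001,-0.083,0],[0.001,-0.083,0]], "gripper": [1,1,1,1,1,1,1,1,1,1,1,1]}}

```text
time: 4.1
position: [0.5258, 0.0969, 0.104]
tool_rot: [0.993, -0.118, -0.001, 0.0]
ft_force: [-1.9, -1.0, 2.1]
grip_width: 0.0007
grip_force: 1.0
```

Call:
{"method": "arm_command", "body": {"delta_rot": [[0,0,0],[0,0,0],[0,0,0],[0,0,0],[0,0,0],[0,0,0],[0,0,0],[0,0,0],[0,0,0],[0,0,0],[0,0,0],[0,0,0]], "delta_pos": [[0,0,-0.018],[0.03,-0.001,-0.02],[0.058,-0.001,-0.02],[0.058,-0.001,-0.02],[0.058,-0.001,-0.02],[0.058,-0.001,-0.012],[0.058,-0.001,-0.008],[0.058,-0.001,-0.005],[0.058,-0.001,-0.002],[0.058,-0.001,0],[0.058,-0.001,0],[0.058,-0.001,0]], "gripper": [1,1,1,1,1,1,1,1,1,1,1,1]}}

```text
time: 5.1
position: [0.5823, 0.0854, 0.1041]
tool_rot: [0.993, -0.118, -0.0, 0.0]
ft_force: [-1.0, 1.0, 1.2]
grip_width: 0.0009
grip_force: 0.6
```

```bash
python3 nav.py sl .104
```

```text
t 5.1 p [0.5823 0.0854 0.1041] box [-0.0003  0.0842] f [-1.   1.   1.2] w 0.0009
turn -0.017334218662411697 down [-0.001 -0.    -1.   ]
sl [0.0003 0.0002 0.0001]
```

Tracking is within a millimetre. Next come far left, far middle, far right and right middle. The tin is just beyond the far side, but it is 88 mm high and the fingers stay above that.

Call:
{"method": "arm_command", "body": {"delta_rot": [[0,0,0],[0,0,0],[0,0,0],[0,0,0],[0,0,0],[0,0,0],[0,0,0],[0,0,0],[0,0,0],[0,0,0],[0,0,0],[0,0,0]], "delta_pos": [[0,0,-0.018],[0.03,0.001,-0.02],[0.058,0.001,-0.02],[0.058,0.001,-0.02],[0.058,0.001,-0.02],[0.058,0.001,-0.012],[0.058,0.001,-0.008],[0.058,0.001,-0.005],[0.058,0.001,-0.002],[0.058,0.001,0],[0.058,0.001,0],[0.058,0.001,0]], "gripper": [1,1,1,1,1,1,1,1,1,1,1,1]}}

```text
time: 6.1
position: [0.638, 0.0709, 0.1039]
tool_rot: [0.993, -0.118, -0.001, -0.0]
ft_force: [-0.9, 0.7, 2.8]
grip_width: 0.0001
grip_force: 1.2
```

Call:
{"method": "arm_command", "body": {"delta_rot": [[0,0,0],[0,0,0],[0,0,0],[0,0,0],[0,0,0],[0,0,0],[0,0,0],[0,0,0],[0,0,0],[0,0,0],[0,0,0],[0,0,0]], "delta_pos": [[0,0,-0.018],[0.001,0.035,-0.02],[0.001,0.07,-0.02],[0.001,0.083,-0.02],[0.001,0.083,-0.02],[0.001,0.083,-0.012],[0.001,0.083,-0.008],[0.001,0.083,-0.005],[0.001,0.083,-0.002],[0.001,0.083,0],[0.001,0.083,0],[0.001,0.083,0]], "gripper": [1,1,1,1,1,1,1,1,1,1,1,1]}}

```text
time: 7.1
position: [0.6204, -0.0092, 0.1041]
tool_rot: [0.993, -0.118, -0.0, -0.0]
ft_force: [-1.0, 1.2, 2.6]
grip_width: -0.0
grip_force: 1.7
```

```bash
python3 nav.py sf .104
```

```text
t 7.1 p [ 0.6204 -0.0092  0.1041] box [0.0589 0.0013] f [-1.   1.2  2.6] w -0.0
turn 0.011771793743543835 down [-0.     0.001 -1.   ]
sf [0.0001 0.0013 0.0001]
```

Call:
{"method": "arm_command", "body": {"delta_rot": [[0,0,0],[0,0,0],[0,0,0],[0,0,0],[0,0,0],[0,0,0],[0,0,0],[0,0,0],[0,0,0],[0,0,0],[0,0,0],[0,0,0]], "delta_pos": [[0,0,-0.018],[-0.001,0.035,-0.02],[-0.001,0.07,-0.02],[-0.001,0.084,-0.02],[-0.001,0.084,-0.02],[-0.001,0.084,-0.012],[-0.001,0.084,-0.008],[-0.001,0.084,-0.005],[-0.001,0.084,-0.002],[-0.001,0.084,0],[-0.001,0.084,0],[-0.001,0.084,0]], "gripper": [1,1,1,1,1,1,1,1,1,1,1,1]}}

```text
time: 8.1
position: [0.5996, -0.0905, 0.1039]
tool_rot: [0.993, -0.118, -0.0, -0.001]
ft_force: [-0.1, 2.0, 2.0]
grip_width: 0.0005
grip_force: 1.1
```

Call:
{"method": "arm_command", "body": {"delta_rot": [[0,0,0],[0,0,0],[0,0,0],[0,0,0],[0,0,0],[0,0,0],[0,0,0],[0,0,0],[0,0,0],[0,0,0],[0,0,0],[0,0,0]], "delta_pos": [[0,0,-0.018],[-0.03,0.001,-0.02],[-0.058,0.001,-0.02],[-0.058,0.001,-0.02],[-0.058,0.001,-0.02],[-0.058,0.001,-0.012],[-0.058,0.001,-0.008],[-0.058,0.001,-0.005],[-0.058,0.001,-0.002],[-0.058,0.001,0],[-0.058,0.001,0],[-0.058,0.001,0]], "gripper": [1,1,1,1,1,1,1,1,1,1,1,1]}}

```text
time: 9.1
position: [0.5436, -0.0793, 0.104]
tool_rot: [0.993, -0.118, 0.0, 0.0]
ft_force: [0.5, -0.7, 1.6]
grip_width: 0.0005
grip_force: 1.3
```

```bash
python3 nav.py cnr .104
```

```text
t 9.1 p [ 0.5436 -0.0793  0.104 ] box [ 0.0007 -0.0849] f [ 0.5 -0.7  1.6] w 0.0005
turn -0.04072418791115512 down [ 0.001 -0.    -1.   ]
cnr [-0.0587 -0.0018  0.    ]
```

The first corner only went to 0.105 with little force, so I'll press it again. Then I'll lift and back off for a look.

Call:
{"method": "arm_command", "body": {"delta_rot": [[0,0,0],[0,0,0],[0,0,0],[0,0,0],[0,0,0],[0,0,0],[0,0,0],[0,0,0],[0,0,0],[0,0,0],[0,0,0],[0,0,0]], "delta_pos": [[0,0,-0.018],[-0.03,-0.002,-0.02],[-0.058,-0.002,-0.02],[-0.058,-0.002,-0.02],[-0.058,-0.002,-0.02],[-0.058,-0.002,-0.012],[-0.058,-0.002,-0.008],[-0.058,-0.002,-0.005],[-0.058,-0.002,-0.002],[-0.058,-0.002,0],[-0.058,-0.002,0],[-0.058,-0.002,0]], "gripper": [1,1,1,1,1,1,1,1,1,1,1,1]}}

```text
time: 10.1
position: [0.4877, -0.0638, 0.104]
tool_rot: [0.993, -0.118, 0.0, 0.0]
ft_force: [0.2, -0.3, 1.3]
grip_width: 0.0003
grip_force: 0.5
```

Call:
{"method": "arm_command", "body": {"delta_rot": [[0,0,0],[0,0,0],[0,0,0],[0,0,0],[0,0,0],[0,0,0],[0,0,0],[0,0,0],[0,0,0],[0,0,0],[0,0,0],[0,0,0]], "delta_pos": [[0,0,-0.04],[0,0,-0.08],[0,0,-0.12],[0,0.04,-0.12],[0,0.08,-0.12],[0,0.12,-0.12],[0,0.16,-0.12],[0,0.2,-0.12],[0,0.24,-0.12],[0,0.28,-0.12],[0,0.32,-0.12],[0,0.32,-0.12]], "gripper": [1,1,1,1,1,1,1,1,1,1,1,1]}}

```text
time: 11.1
position: [0.4112, -0.3831, 0.2242]
tool_rot: [0.993, -0.121, 0.001, 0.003]
ft_force: [1.0, -1.5, 0.4]
grip_width: 0.0004
grip_force: 0.0
```

Run:
```python
from rig import viewer
import cv2,pickle,numpy as np
a=viewer.camera('top');b=viewer.camera('scene');pickle.dump(a,open('top1.pkl','wb'))
f=lambda i,y,x:cv2.resize(i[y:y+120,x:x+160],None,fx=5,fy=5,interpolation=cv2.INTER_CUBIC)
cv2.imwrite('pics/top1.png',a['pixels']);cv2.imwrite('pics/s1.png',f(b['pixels'],145,225))
o=pickle.load(open('scene.pkl','rb'));cv2.imwrite('pics/s_before.png',f(o['pixels'],145,225))
```

```text
(no output)
```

View pics/top1.png

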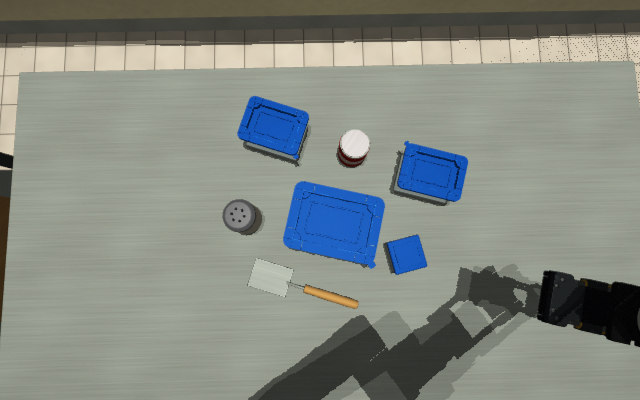

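View pics/s1.png

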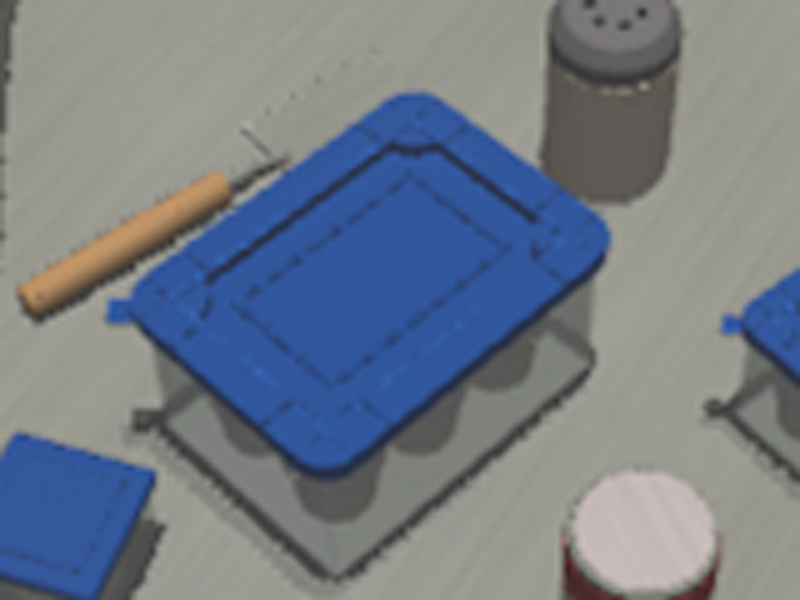

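View pics/s_before.png

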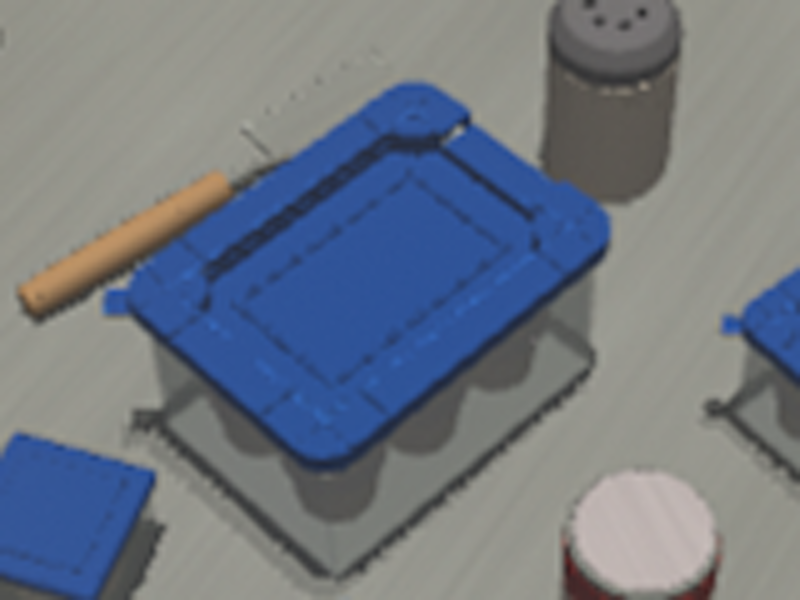

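The scene view now shows a flush, continuous rim all round. The steps seen before at crop (460,130) and (540,190) are gone, and every edge has dropped. The box, tin, shaker, small box and spatula sit at the same pixels as before, so I'm handing in.

```bash
python3 -c "
from rig import robot
print(robot.hand_in())"
```

```text
the job is handed in; nothing more can be done
None
```

I pressed all eight rim sections down, and the last camera view shows the lid flush all round, with the box and everything around it unmoved; I handed the job in at about 11 s, but the hand-in returned no verdict.

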